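# Show the first colour plate over the opacity card

### The job

Open the sample case, lifting its lid right back until it rests on its stop, and take out the first glass plate, the one in the left-hand groove, leaving the other two standing in theirs. The small notch in its upper corner marks the frosted end and tells which face carries the label. Finish holding the plate in the gripper, still, about a hand's breadth above the black and white card, label side up and about level, lying across the dividing line with the frosted end over the white half and the coloured end over the black; do not shift the clay figure or the palette.

Things in the scene. Friction and masses are not known exactly. Their poses are not given: they have to be found in the camera images.
- case: Fixed wooden case, 180 mm (x, front to hinged back) by 170 mm (y, left), rim 34 mm high, walls 7 mm; origin under its centre. Floor 6 mm; on it a block 46 mm long (x), top at 18 mm, centred 18 mm in front of the middle, with three grooves along x, 8 mm wide, 42 mm apart. Plates stand in them on the floor, tops at 50 mm, ends free, 33 mm or more from the walls.
- lid (a joint): Hinge of the case's deep wooden lid, on the back rim; 0 closed, opens upward and backward to its stop at 1.92 rad. The lid (180 x 170 x 32 mm, 0.25 kg) falls shut below about 1.35 rad and, lightly damped, falls on to its stop by itself beyond that.
- lid_hinge (a point): On the hinge line, middle of the back rim's outer edge, 34 mm above the table; the hinge axis is the case's y.
- lid_knob (a point): Centre of the widest part of the round brass knob (20 mm across, 24 mm high) on top of the lid near its front edge, 18 mm behind that edge; on the closed lid 162 mm in front of and 48.5 mm above the hinge. The point moves with the lid.
- groove_left (a point): Floor of the left groove (left as the robot sees it, the case's +y), middle of its length.
- groove_middle (a point): Floor of the middle groove, middle of its length.
- groove_right (a point): Floor of the right groove, middle of its length.
- plate_blue: Blue glass plate 60 x 44 x 6 mm, 42 g, on edge in a groove. Origin: middle of the lower edge; x along its length to the coloured end, y square to the label face, z up. The -x end is frosted: 20 mm, white, three lines, on the label (+y) face only. A 9 x 9 mm notch is cut from its upper (+z) corner; below it the end face is 35 mm high. Seen from the notched end, the label is on the left face.
- plate_blue_frosted_end (a point): Middle (mid-width, mid-thickness) of the frosted end of the blue plate, 22 mm above its origin along z.
- plate_blue_coloured_end (a point): Middle of the other, coloured end of the blue plate.
- plate_ochre: Ochre glass plate 60 x 44 x 6 mm, 42 g, on edge in a groove. Origin: middle of the lower edge; x along its length to the coloured end, y square to the label face, z up. The -x end is frosted: 20 mm, white, three lines, on the label (+y) face only. A 9 x 9 mm notch is cut from its upper (+z) corner; below it the end face is 35 mm high. Seen from the notched end, the label is on the left face.
- plate_ochre_frosted_end (a point): Middle (mid-width, mid-thickness) of the frosted end of the ochre plate, 22 mm above its origin along z.
- plate_ochre_coloured_end (a point): Middle of the other, coloured end of the ochre plate.
- plate_red: Red glass plate 60 x 44 x 6 mm, 42 g, on edge in a groove. Origin: middle of the lower edge; x along its length to the coloured end, y square to the label face, z up. The -x end is frosted: 20 mm, white, three lines, on the label (+y) face only. A 9 x 9 mm notch is cut from its upper (+z) corner; below it the end face is 35 mm high. Seen from the notched end, the label is on the left face.
- plate_red_frosted_end (a point): Middle (mid-width, mid-thickness) of the frosted end of the red plate, 22 mm above its origin along z.
- plate_red_coloured_end (a point): Middle of the other, coloured end of the red plate.
- card: Fixed opacity card flat on the table, 120 mm (x) by 160 mm (y, to the left), 2 mm thick; origin under its centre, x away from the robot. The left half (+y) is white, the right half (-y) black; the dividing line runs along x through the centre.
- figurine: Painted clay figure standing on the table, 47 mm across, 97 mm high, 120 g; origin under its centre. A bystander.
- palette: White flower-shaped porcelain palette, 122 mm across, 12 mm high, lying on the table; origin under its centre. A bystander.

How it is judged:
On the way, in this order (a step that is already met when the one before it is completed fails the run):
1. the lid is open on its stop (value of joint lid above 1.85 rad), for 0.2 s.
2. a plate is lifted clear of the case in the gripper (((height (world z) of plate_blue above 0.06 m and contact force between the fingers and plate_blue above 0.3 N) or (height (world z) of plate_ochre above 0.06 m and contact force between the fingers and plate_ochre above 0.3 N) or (height (world z) of plate_red above 0.06 m and contact force between the fingers and plate_red above 0.3 N))), for 0.2 s.
At the end, for the whole second after the job is handed in: Lid on its stop (> 1.85 rad); middle and right grooves still hold plates; left plate held still by the fingers 50-220 mm up, label up within 0.35 rad, lengthwise within 0.45 rad of square across the line, each end 10 mm or more past it on its own half, within 55 mm of the card's centre (value of joint lid above 1.85 rad and ((distance between plate_blue and groove_middle below 0.02 m and angle between plate_blue's own z axis and vertical below 0.25 rad) or (distance between plate_ochre and groove_middle below 0.02 m and angle between plate_ochre's own z axis and vertical below 0.25 rad) or (distance between plate_red and groove_middle below 0.02 m and angle between plate_red's own z axis and vertical below 0.25 rad)) and ((distance between plate_blue and groove_right below 0.02 m and angle between plate_blue's own z axis and vertical below 0.25 rad) or (distance between plate_ochre and groove_right below 0.02 m and angle between plate_ochre's own z axis and vertical below 0.25 rad) or (distance between plate_red and groove_right below 0.02 m and angle between plate_red's own z axis and vertical below 0.25 rad)) and ((angle between plate_blue's own y axis and vertical below 0.35 rad and contact force between the fingers and plate_blue above 0.3 N and contact force between plate_blue and card below 0.05 N and height (world z) of each of plate_blue, plate_blue_frosted_end, plate_blue_coloured_end above 0.05 m and height (world z) of each of plate_blue_frosted_end, plate_blue_coloured_end below 0.22 m and y of plate_blue_frosted_end in the frame of card above 0.01 m and y of plate_blue_coloured_end in the frame of card below -0.01 m and x of plate_blue_frosted_end in the frame of card between -0.055 and 0.055 m and x of plate_blue_coloured_end in the frame of card between -0.055 and 0.055 m and angle between the x axis of plate_blue and the y axis of card, either way round below 0.45 rad and linear speed of plate_blue below 0.03 m/s) or (angle between plate_ochre's own y axis and vertical below 0.35 rad and contact force between the fingers and plate_ochre above 0.3 N and contact force between plate_ochre and card below 0.05 N and height (world z) of each of plate_ochre, plate_ochre_frosted_end, plate_ochre_coloured_end above 0.05 m and height (world z) of each of plate_ochre_frosted_end, plate_ochre_coloured_end below 0.22 m and y of plate_ochre_frosted_end in the frame of card above 0.01 m and y of plate_ochre_coloured_end in the frame of card below -0.01 m and x of plate_ochre_frosted_end in the frame of card between -0.055 and 0.055 m and x of plate_ochre_coloured_end in the frame of card between -0.055 and 0.055 m and angle between the x axis of plate_ochre and the y axis of card, either way round below 0.45 rad and linear speed of plate_ochre below 0.03 m/s) or (angle between plate_red's own y axis and vertical below 0.35 rad and contact force between the fingers and plate_red above 0.3 N and contact force between plate_red and card below 0.05 N and height (world z) of each of plate_red, plate_red_frosted_end, plate_red_coloured_end above 0.05 m and height (world z) of each of plate_red_frosted_end, plate_red_coloured_end below 0.22 m and y of plate_red_frosted_end in the frame of card above 0.01 m and y of plate_red_coloured_end in the frame of card below -0.01 m and x of plate_red_frosted_end in the frame of card between -0.055 and 0.055 m and x of plate_red_coloured_end in the frame of card between -0.055 and 0.055 m and angle between the x axis of plate_red and the y axis of card, either way round below 0.45 rad and linear speed of plate_red below 0.03 m/s))); the arm keeps its last pose, push and grip.
It fails at once if the clay figure is shifted or knocked over (distance of figurine from where it was at the start of the episode above 0.03 m or angle between figurine's own z axis and vertical above 0.4 rad).
It fails at once if the palette is shifted (distance of palette from where it was at the start of the episode above 0.03 m).
It also fails if it takes over 61 s, if anything falls off the work surface, if the arm or the gripper's body presses on something with over 40 N, if the wrist force passes 120 N, or if a joint passes its speed limit or range.

### The arm

A 7-joint arm with a two-finger parallel gripper is mounted at the origin on the work surface. World frame = base frame: x ahead of the robot, y to its left, z up, the work surface at z = 0. Lengths are in m, angles in rad, forces in N, time in s.
With the tool pointing down it reaches from about 0.4 to 0.9 m from the base axis. Payload 5.5 kg.
Tool frame: the origin (TCP) lies midway between the tips of the shut fingers; the grasp point (between the pads) lies 19 mm behind it; z points along the fingers, y is the direction in which the jaws open and shut (so a half turn about z gives the same grasp; the last joint's range is limited). The gripper opens to 92 mm and grips with 3 to 60 N. Pads are 19 mm wide; open, the fingers measure 130 mm over their backs; the gripper's body (75 mm by 190 mm) begins 47 mm behind the grasp point.
Start: joints at [1.441, 0.501, -0.427, 1.55, 0.221, 1.138, -0.21], TCP at [0.249, -0.6, 0.227] pointing down, gripper open.
Joint ranges: [-2.88, 2.88], [-0.31, 2.03], [-1.54, 1.56], [0.2, 2.42], [-1.41, 4.55], [0.19, 2.02], [-2.57, 2.57]. Speed limits (rad/s): [2.57, 2.57, 3.14, 3.14, 3.14, 3.14, 3.14].

### API

Orientations are given as a unit quaternion [w, x, y, z].
In Python, from workcell import observe, capture, camera_params, hand_in, find_in, tip_of gives the robot as it stands.
- The arm moves only by the tool apply_moves, never from a script. Its argument "targets" is one flat list of numbers, 5 for each row, row after row: the closure in counts, from 0 (fully open) to 255 (shut), then the shift along the tool's x, y, z in mm, then the turn about the tool's z in rad. A call has 1 to 8 rows; each row shifts and turns the commanded pose from where the row before left it, along the tool's axes as they then stand; what a row does not reach is not made up. A row lasts 1/10 s, in which the tool goes at most 50 mm and 8.59 degrees, less where a joint would pass 70% of its speed; a pose out of reach is approached as far as the arm can. A call is refused whole if a number of a shift passes 50 or a number of a turn 0.15, either way. A call with a gripper value outside its range is refused whole. The fingers move at their own pace and stop on an object; the grip force is fixed at half the most. Time passes only in rows, so rows that do not move let the fingers close. It gives the time, the measured TCP pose, the force and the opening at its end, in the units of the state.
- observe(): the state, without advancing time (a new reading comes with each control period).
- capture(name): name is "scene" or "top" or "wrist"; returns the picture (480x640x3 uint8, red, green, blue); there is no depth.
- camera_params(name): a dict with "fx", "fy", "cx", "cy" (pixels), "world_from_camera" (4x4, takes a point from camera to world coordinates). Camera axes: x right, y down, z forward; pixel columns grow to the right and rows downward; lengths in m; the calibration is good to about 2 mm. A picture is of the moment at which its call begins: read the wrist's pose just before it. camera_params takes no time and is no camera call; for the wrist camera it gives the pose at the moment of the call.
- hand_in(): hands the job in, once; it reports no verdict.
Trained networks look in the newest picture that a camera, given by its name, has taken for a name from the list of things; names that differ only in an ending like _2 or _b are one class to them, and where a whole thing is asked for, a point or a joint stands for the part that bears it (a point fixed in the world has none). Each returns a list of dicts, best first, with "score" (0 to 1); they miss things now and then, are a little off and sometimes report something else, mostly with a low value. They report only what shows in the picture. A call takes as long as a camera call.
- find_in(camera, query): "bbox" ([left, top, width, height] in pixels, round what is visible of it).
- tip_of(camera, query): "point" ([column, row] in pixels: a listed point, or the origin of a listed thing).
The state is a dict: "time": time; "q": joint angles; "qvel": joint speeds; "joint_efforts": joint torques, N m; "ee_pos": TCP position; "tool_rot": TCP orientation; "wrist_force": force on the tool from outside, world axes, zero at the start; "wrist_torque": the same for the moment, N m; "gripper_width": finger opening in m.
Only numpy, scipy, OpenCV 4.12 (cv2) and the standard library are available. Lean on these libraries where they do the work, as an engineer would, in place of code of your own. Each camera call takes 0.05 s, during which the arm holds its last target. There are 200 camera calls.

## Working session

There is one attempt and no reset: what is moved stays moved. The work goes in short steps, Python scripts to look and compute and a tool call to move; the robot and the scene stay as the last step left them, time stands still between calls to the robot, and variables do not carry over. Pictures are saved under pics/ and viewed, about 8 in all and at most 12, crops included, and the job is handed in when it is done.

Besides the shell and the picture viewer there is one more tool, called after "Emit:" by a JSON object that holds its "op" and its "data", one argument or row to a line. apply_moves: Moves the arm, as the interface text tells. Its arguments: {"type":"object","properties":{"targets":{"type":"array"}},"required":["targets"]}

```bash
mkdir -p pics; ls
python3 - <<'E'
from workcell import *
import cv2,numpy as np
s=observe();print({k:np.round(v,3).tolist() for k,v in s.items()})
for c in ["scene","top"]:
    im=capture(c);cv2.imwrite(f"pics/{c}0.png",im[:,:,::-1])
    p=camera_params(c);print(c,p["fx"],p["cx"],p["cy"],np.round(p["world_from_camera"],3).tolist())
    for q in ["case","lid_hinge","lid_knob","card","figurine","palette"]:
        print(q,[(np.round(r["point"]).tolist(),round(r["score"],2)) for r in tip_of(c,q)[:2]])
E
```

```text
pics
{'time': 0.0, 'q': [1.441, 0.502, -0.427, 1.551, 0.221, 1.138, -0.21], 'qvel': [-0.001, -0.001, 0.001, -0.001, -0.001, 0.002, -0.0], 'joint_efforts': [-0.0, -56.658, -5.816, -27.911, -0.068, 0.031, 0.0], 'ee_pos': [0.248, -0.6, 0.226], 'tool_rot': [-0.001, 0.981, 0.195, -0.0], 'wrist_force': [-0.734, 1.004, -0.262], 'wrist_torque': [0.008, -0.01, -0.034], 'gripper_width': 0.092}
scene 495.4578377814125 321.7777354988491 240.89274065252428 [[0.377, 0.793, -0.48, 1.064], [0.926, -0.314, 0.208, -0.248], [0.014, -0.523, -0.852, 0.921], [0.0, 0.0, 0.0, 1.0]]
case [([403.0, 199.0], 0.66)]
lid_hinge [([434.0, 212.0], 0.87)]
lid_knob [([388.0, 153.0], 0.88), ([430.0, 213.0], 0.23)]
card [([248.0, 276.0], 0.89)]
figurine [([364.0, 326.0], 0.78)]
palette [([191.0, 237.0], 0.66)]
top 618.1357688130346 329.6268780511949 232.4192364716527 [[0.008, -0.994, 0.107, 0.476], [-1.0, -0.01, -0.016, -0.043], [0.017, -0.107, -0.994, 1.135], [0.0, 0.0, 0.0, 1.0]]
case [([188.0, 285.0], 0.91)]
lid_hinge [([169.0, 240.0], 0.91)]
lid_knob [([190.0, 325.0], 0.93)]
card [([401.0, 244.0], 0.85)]
figurine [([310.0, 142.0], 0.81), ([170.0, 236.0], 0.6)]
palette [([449.0, 320.0], 0.59)]
```

View pics/top0.png

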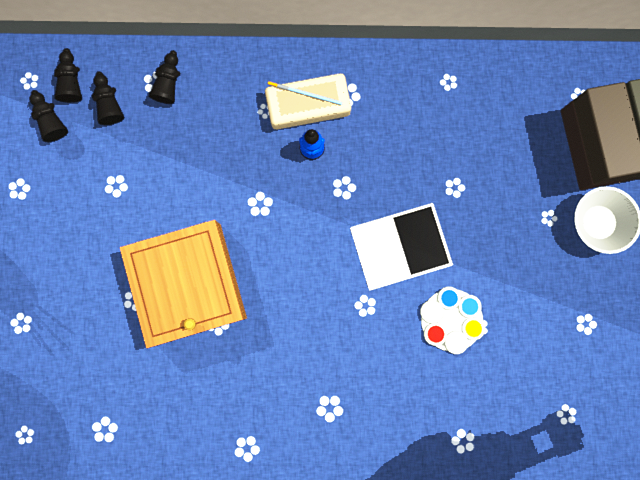

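View pics/scene0.png

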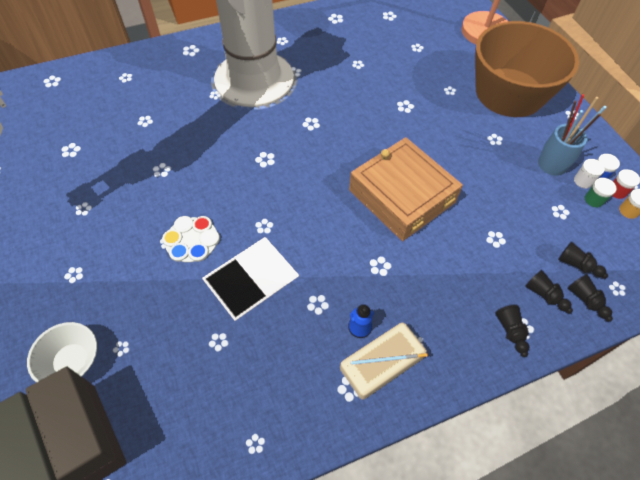

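```bash
cat > h.py <<'E'
from workcell import *
import cv2,numpy as np
from scipy.spatial.transform import Rotation as R
def ray(c,uv,p=None):
    p=p or camera_params(c);T=np.array(p["world_from_camera"])
    d=T[:3,:3]@[(uv[0]-p["cx"])/p["fx"],(uv[1]-p["cy"])/p["fy"],1]
    return T[:3,3],d
def onz(c,uv,z):
    o,d=ray(c,uv);return o+d*(z-o[2])/d[2]
def tri(l):
    A=np.zeros((3,3));b=np.zeros(3)
    for o,d in l:
        d=d/np.linalg.norm(d);M=np.eye(3)-np.outer(d,d);A+=M;b+=M@o
    return np.linalg.solve(A,b)
def proj(c,X):
    p=camera_params(c);T=np.linalg.inv(p["world_from_camera"]);x=T[:3,:3]@X+T[:3,3]
    return np.array([p["fx"]*x[0]/x[2]+p["cx"],p["fy"]*x[1]/x[2]+p["cy"]])
def pose():
    s=observe();w=s["tool_rot"];r=R.from_quat([w[1],w[2],w[3],w[0]])
    return np.array(s["ee_pos"]),r,s
def rep():
    p,r,s=pose();print("t",round(s["time"],2),"p",np.round(p,4),"axes x,y,z",np.round(r.as_matrix().T,3).tolist(),"F",np.round(s["wrist_force"],1),"w",round(s["gripper_width"],4),"q",np.round(s["q"],2))
E
python3 - <<'E'
from h import *
for n,z,a,b in [("knob",.0825,(190,325),(388,153)),("hinge",.034,(169,240),(434,212)),("card",0,(401,244),(248,276)),("case",0,(188,285),(403,199)),("fig",0,(310,142),(364,326)),("pal",0,(449,320),(191,237))]:
    print(n,onz("top",a,z).round(3),onz("scene",b,z).round(3),tri([ray("top",a),ray("scene",b)]).round(3))
rep()
E
```

```text
knob [0.431 0.173 0.083] [0.434 0.181 0.082] [0.432 0.177 0.082]
hinge [0.578 0.225 0.034] [0.587 0.224 0.034] [0.58  0.229 0.022]
card [ 0.578 -0.194  0.   ] [ 0.569 -0.199  0.   ] [ 0.576 -0.196  0.011]
case [0.499 0.195 0.   ] [ 0.51   0.193 -0.   ] [ 0.5    0.2   -0.016]
fig [ 0.768 -0.024  0.   ] [ 0.759 -0.02   0.   ] [ 0.764 -0.024  0.016]
pal [ 0.44  -0.281  0.   ] [ 0.431 -0.285  0.   ] [ 0.439 -0.282  0.01 ]
t 0.7 p [ 0.2489 -0.6005  0.2268] axes x,y,z [[0.924, 0.383, 0.0], [0.383, -0.924, 0.0], [0.0, -0.0, -1.0]] F [-0.8 -0.8  0.2] w 0.0921 q [ 1.44  0.5  -0.43  1.55  0.22  1.14 -0.21]
```

Top view: the closed case's lid corners are about (121,247), (218,222), (244,320), (146,348), with the knob at (190,325). The card is centred near (401,246), white on the left. The palette is at (453,320) and the figure is at (312,143), which is blue with a black top. The scene view agrees.

Run:
```python
from h import *
C=[onz("top",u,.066)[:2] for u in [(146,348),(244,320),(218,222),(121,247)]]
fl,fr,br,bl=C
print("lid",np.round(C,3).tolist(),"ctr",np.mean(C,0).round(4))
ang=lambda v:np.arctan2(v[1],v[0])
print("yaw",ang(bl-fl),ang(br-fr),ang(fl-fr)-np.pi/2,ang(bl-br)-np.pi/2, [np.linalg.norm(v).round(3) for v in(bl-fl,br-fr,fl-fr,bl-br)])
im=cv2.imread("pics/top0.png")[190:300,330:470]
# white+black card: saturation low
hsv=cv2.cvtColor(im,cv2.COLOR_BGR2HSV);m=(((hsv[...,1]<60)|(hsv[...,2]<45))*255).astype(np.uint8)
c=max(cv2.findContours(m,0,2)[0],key=cv2.contourArea)
r=cv2.minAreaRect(c);B=cv2.boxPoints(r)+[330,190]
P=np.array([onz("top",u,.002)[:2] for u in B]);print("card",B.round().tolist(),P.round(3).tolist(),P.mean(0).round(4),[(ang(P[(i+1)%4]-P[i]),np.linalg.norm(P[(i+1)%4]-P[i])) for i in range(4)])
```

```text
lid [[0.391, 0.249], [0.439, 0.084], [0.607, 0.133], [0.562, 0.299]] ctr [0.5    0.1914]
yaw 0.281983465732257 0.28256867225008947 0.284754699564882 0.26582487755536643 [np.float64(0.179), np.float64(0.175), np.float64(0.172), np.float64(0.172)]
card [[349.0, 227.0], [433.0, 201.0], [453.0, 265.0], [368.0, 291.0]] [[0.608, -0.098], [0.658, -0.254], [0.54, -0.289], [0.492, -0.134]] [ 0.5745 -0.1938] [(np.float64(-1.2655658985530585), np.float64(0.16403552229881355)), (np.float64(-2.85818361288304), np.float64(0.1229414288205632)), (np.float64(1.8709147075457337), np.float64(0.162309525914493)), (np.float64(0.2974127347060251), np.float64(0.12208615960970835))]
```

Emit:
{"op": "apply_moves", "data": {
  "targets": [0, 25, -25, 0, 0.111, 0, 35, -35, 0, 0, 0, 35, -35, 0, 0, 0, 35, -35, 0, 0, 0, 35, -35, 0, 0, 0, 35, -35, 0, 0, 0, 35, -35, 0, 0, 0, 35, -35, 0, 0]
}}

```text
time: 1.5
ee_pos: [0.4303, -0.2626, 0.2272]
tool_rot: [0.001, 0.99, 0.14, 0.0]
wrist_force: [0.8, -1.2, -0.1]
gripper_width: 0.092
```

Emit:
{"op": "apply_moves", "data": {
  "targets": [0, 35, -35, 0, 0, 0, 35, -35, 0, 0, 0, 35, -35, 0, 0, 0, 5, -45, 0, 0, 0, 5, -45, 10, 0, 0, 0, -45, 10, 0, 0, 0, -45, 10, 0, 0, 0, -45, 10, 0]
}}

```text
time: 2.3
ee_pos: [0.4478, 0.0861, 0.1868]
tool_rot: [0.0, 0.99, 0.14, 0.001]
wrist_force: [0.8, -0.5, 0.1]
gripper_width: 0.0918
```

```bash
cat >> h.py <<'E'
def to(X,yaw=None):
    p,r,s=pose();d=r.inv().apply(np.array(X)-p);M=r.as_matrix()
    y=np.arctan2(M[1,0],M[0,0]);print("local mm",(d*1000).round(1),"yaw",round(y,3),"turn",None if yaw is None else round(y-yaw,3))
E
python3 -c "
from h import *
rep();to([.432,.174,.12],.282)"
```

```text
t 2.3 p [0.4478 0.0861 0.1868] axes x,y,z [[0.961, 0.278, 0.001], [0.278, -0.961, 0.001], [0.001, -0.0, -1.0]] F [ 0.8 -0.5  0.1] w 0.0918 q [ 0.45  0.25 -0.78  2.05  0.22  0.92 -1.74]
local mm [  9.2 -88.8  66.7] yaw 0.282 turn -0.0
```

Emit:
{"op": "apply_moves", "data": {
  "targets": [0, 3, -30, 22, 0, 0, 3, -30, 22, 0, 0, 3, -29, 22, 0, 0, 0, 0, 0, 0]
}}

```text
time: 2.7
ee_pos: [0.4292, 0.1767, 0.119]
tool_rot: [-0.001, 0.99, 0.144, -0.002]
wrist_force: [-0.4, 0.1, -0.4]
gripper_width: 0.0919
```

```bash
python3 -c "
from h import *
rep()
im=capture('wrist');cv2.imwrite('pics/w1.png',im[:,:,::-1]);capture('top')
t=tip_of('wrist','lid_knob');print(t[:2])
u=tip_of('top','lid_knob');print(u[:2])
print(onz('wrist',t[0]['point'],.0825), tri([ray('wrist',t[0]['point']),ray('top',u[0]['point'])]) if u else '')"
```

```text
t 2.7 p [0.4292 0.1767 0.119 ] axes x,y,z [[0.959, 0.285, -0.003], [0.285, -0.959, -0.003], [-0.004, 0.002, -1.0]] F [-0.4  0.1 -0.4] w 0.0919 q [ 0.2   0.39 -0.76  2.09  0.37  0.8  -2.06]
[{'point': [336.9, 272.4], 'score': 0.58}]
[{'point': [185.8, 326.4], 'score': 0.82}]
[0.43508737 0.16642461 0.0825    ] [0.43372367 0.17245965 0.09238175]
```

View pics/w1.png

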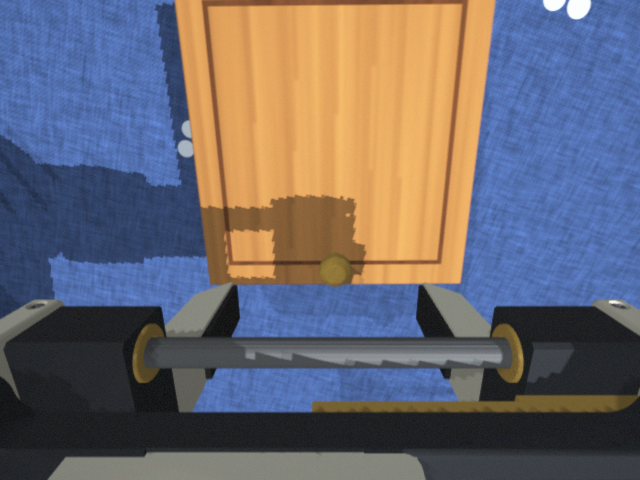

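The wrist view shows the knob at (336,270), slightly right of the finger midline at about 328, and the lid edges run square to the jaws.

```bash
python3 -c "
from h import *
to([.433,.171,.071],.282)"
```

```text
local mm [-0.2  0.8 50.2] yaw 0.281 turn -0.001
```

Emit:
{"op": "apply_moves", "data": {
  "targets": [0, 0, 1, 25, 0, 0, 0, 0, 25, 0, 0, 0, 0, 0, 0, 255, 0, 0, 0, 0, 255, 0, 0, 0, 0, 255, 0, 0, 0, 0, 255, 0, 0, 0, 0, 255, 0, 0, 0, 0]
}}

```text
time: 3.7
ee_pos: [0.4328, 0.1717, 0.0713]
tool_rot: [0.0, 0.99, 0.14, 0.001]
wrist_force: [-0.3, 0.5, 0.7]
gripper_width: 0.0563
```

```bash
python3 -c "
from h import *
rep()
# arc plan from knob lid angle 0, hinge
dx0,dz0=-.162,.0485
prev=None
for k in range(0,22):
    th=1.75*k/21
    x=dx0*np.cos(th)+dz0*np.sin(th); z=-dx0*np.sin(th)+dz0*np.cos(th)
    if prev: print(k,round(th,2),round((x-prev[0])*1000,1),round(-(z-prev[1])*1000,1))
    prev=(x,z)
"
```

```text
t 3.7 p [0.4328 0.1717 0.0713] axes x,y,z [[0.961, 0.278, 0.001], [0.278, -0.961, 0.0], [0.001, 0.0, -1.0]] F [-0.3  0.5  0.7] w 0.0563 q [ 0.15  0.47 -0.69  2.11  0.47  0.71 -2.14]
1 0.08 4.6 -13.3
2 0.17 5.7 -12.9
3 0.25 6.7 -12.4
4 0.33 7.8 -11.8
5 0.42 8.7 -11.1
6 0.5 9.6 -10.3
7 0.58 10.4 -9.5
8 0.67 11.2 -8.6
9 0.75 11.8 -7.6
10 0.83 12.4 -6.6
11 0.92 12.9 -5.5
12 1.0 13.4 -4.5
13 1.08 13.7 -3.3
14 1.17 13.9 -2.2
15 1.25 14.1 -1.0
16 1.33 14.1 0.2
17 1.42 14.0 1.3
18 1.5 13.9 2.5
19 1.58 13.6 3.6
20 1.67 13.3 4.8
21 1.75 12.8 5.9
```

Emit:
{"op": "apply_moves", "data": {
  "targets": [255, 0, 0, 0, 0, 255, 0, 0, 0, 0, 255, 0, 0, 0, 0, 255, 0, 0, 0, 0, 255, 0, 0, 0, 0, 255, 0, 0, 0, 0, 255, 0, 0, 0, 0]
}}

```text
time: 4.4
ee_pos: [0.432, 0.1732, 0.0707]
tool_rot: [-0.001, 0.99, 0.141, 0.0]
wrist_force: [-1.5, 5.1, -1.9]
gripper_width: 0.0181
```

Emit:
{"op": "apply_moves", "data": {
  "targets": [255, 4.6, 0, -13.3, 0, 255, 5.7, 0, -12.9, 0, 255, 6.7, 0, -12.4, 0, 255, 7.8, 0, -11.8, 0]
}}

```text
time: 4.8
ee_pos: [0.4558, 0.1805, 0.1216]
tool_rot: [-0.001, 0.99, 0.141, 0.0]
wrist_force: [0.6, 6.7, -4.4]
gripper_width: 0.0181
```

```bash
python3 -c "
from h import *
rep()"
```

```text
t 4.8 p [0.4558 0.1805 0.1216] axes x,y,z [[0.96, 0.28, 0.0], [0.28, -0.96, -0.003], [-0.0, 0.003, -1.0]] F [ 0.6  6.7 -4.4] w 0.0181 q [ 0.19  0.43 -0.74  2.03  0.39  0.83 -2.06]
```

Emit:
{"op": "apply_moves", "data": {
  "targets": [255, 8.7, 0, -11.1, 0, 255, 9.6, 0, -10.3, 0, 255, 10.4, 0, -9.5, 0, 255, 11.2, 0, -8.6, 0, 255, 11.8, 0, -7.6, 0, 255, 12.4, 0, -6.6, 0, 255, 12.9, 0, -5.5, 0, 255, 13.4, 0, -4.5, 0]
}}

```text
time: 5.6
ee_pos: [0.5417, 0.2066, 0.185]
tool_rot: [-0.002, 0.99, 0.142, -0.001]
wrist_force: [-2.3, 7.5, -2.8]
gripper_width: 0.018
```

Emit:
{"op": "apply_moves", "data": {
  "targets": [255, 13.7, 0, -3.3, 0, 255, 13.9, 0, -2.2, 0, 255, 14.1, 0, -1, 0, 255, 14.1, 0, 0.2, 0, 255, 14, 0, 1.3, 0, 255, 13.9, 0, 2.5, 0, 255, 13.6, 0, 3.6, 0, 255, 0, 0, 0, 0]
}}

```text
time: 6.4
ee_pos: [0.6363, 0.2356, 0.1836]
tool_rot: [-0.003, 0.99, 0.142, 0.0]
wrist_force: [-2.2, 7.0, 1.6]
gripper_width: 0.0182
```

```bash
python3 -c "
from h import *
rep()
im=capture('scene');cv2.imwrite('pics/s2.png',im[:,:,::-1])"
```

```text
t 6.4 p [0.6363 0.2356 0.1836] axes x,y,z [[0.96, 0.281, 0.001], [0.281, -0.96, -0.006], [-0.001, 0.006, -1.0]] F [-2.2  7.   1.6] w 0.0182 q [ 0.07  0.65 -0.69  1.51  0.44  1.14 -1.99]
```

View pics/s2.png

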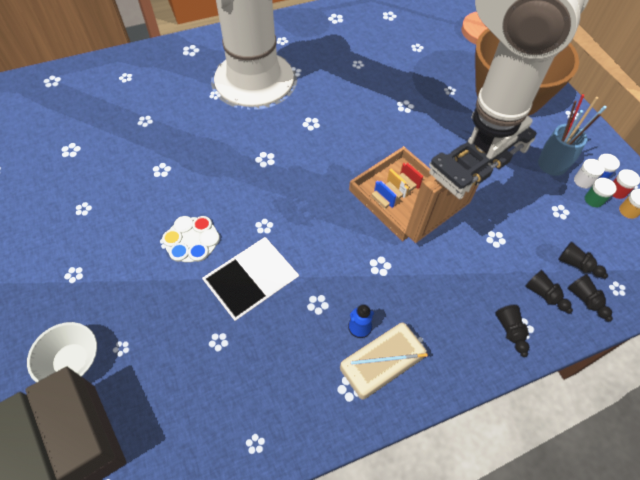

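The lid is past upright, with its plates visible: blue at (385,190), ochre at (398,180), red at (412,175). Releasing the knob so the lid falls on to its stop.

Emit:
{"op": "apply_moves", "data": {
  "targets": [0, 0, 0, 0, 0, 0, 0, 0, 0, 0, 0, 0, 0, 0, 0, 0, 0, 0, 0, 0, 0, 0, 0, -40, 0, 0, 0, 0, -40, 0, 0, -45, 0, -10, 0, 0, -45, 0, 0, 0]
}}

```text
time: 7.25
ee_pos: [0.551, 0.206, 0.276]
tool_rot: [-0.001, 0.99, 0.14, 0.002]
wrist_force: [-0.4, -0.5, 0.4]
gripper_width: 0.0773
```

Emit:
{"op": "apply_moves", "data": {
  "targets": [0, -45, 0, 0, 0, 0, -45, 0, 0, 0, 0, -45, 0, 0, 0, 0, 0, 0, 0, 0, 0, 0, 0, 0, 0]
}}

```text
time: 7.75
ee_pos: [0.4204, 0.1669, 0.2743]
tool_rot: [0.001, 0.99, 0.14, 0.001]
wrist_force: [1.1, 0.9, -0.0]
gripper_width: 0.0918
```

Run:
```python
from h import *
rep()
for c in ["top","wrist","scene"]:
    im=capture(c);cv2.imwrite(f'pics/{c}3.png',im[:,:,::-1])
    for q in ["lid_knob"]+[f"plate_{n}{e}" for n in("red","ochre","blue") for e in("_frosted_end","_coloured_end")]:
        for r in tip_of(c,q)[:1]: print(c,q,np.round(r["point"]),r["score"],onz(c,r["point"],.028).round(4))
w=cv2.imread('pics/wrist3.png');t=cv2.imread('pics/top3.png')[200:380,90:290]
cv2.imwrite('pics/m3.png',np.hstack([cv2.resize(w,(400,300)),cv2.resize(t,(333,300))]))
```

```text
t 7.75 p [0.4204 0.1669 0.2743] axes x,y,z [[0.961, 0.277, 0.002], [0.277, -0.961, 0.003], [0.002, -0.002, -1.0]] F [ 1.1  0.9 -0. ] w 0.0918 q [ 0.36  0.12 -0.85  1.96  0.1   1.11 -1.82]
top lid_knob [131. 169.] 0.62 [0.7075 0.2985 0.028 ]
top plate_red_frosted_end [169. 316.] 0.83 [0.443  0.2209 0.028 ]
top plate_red_coloured_end [161. 285.] 0.81 [0.4977 0.2368 0.028 ]
top plate_ochre_frosted_end [182. 276.] 0.59 [0.5138 0.2011 0.028 ]
top plate_ochre_coloured_end [191. 312.] 0.63 [0.4503 0.1834 0.028 ]
top plate_blue_frosted_end [217. 302.] 0.66 [0.4686 0.1366 0.028 ]
top plate_blue_coloured_end [206. 268.] 0.76 [0.5289 0.1578 0.028 ]
wrist plate_red_frosted_end [289. 172.] 0.56 [0.4456 0.2222 0.028 ]
wrist plate_red_coloured_end [288. 119.] 0.88 [0.5011 0.2385 0.028 ]
wrist plate_ochre_frosted_end [327. 121.] 0.74 [0.5118 0.1954 0.028 ]
wrist plate_ochre_coloured_end [326. 174.] 0.72 [0.4557 0.1802 0.028 ]
wrist plate_blue_frosted_end [356. 170.] 0.75 [0.4698 0.1477 0.028 ]
wrist plate_blue_coloured_end [366. 119.] 0.88 [0.5253 0.1544 0.028 ]
scene lid_knob [485. 203.] 0.92 [0.6047 0.3458 0.028 ]
scene plate_red_frosted_end [402. 166.] 0.51 [0.4415 0.2197 0.028 ]
scene plate_ochre_frosted_end [406. 188.] 0.73 [0.5019 0.1994 0.028 ]
scene plate_ochre_coloured_end [388. 174.] 0.73 [0.4513 0.1808 0.028 ]
scene plate_blue_frosted_end [376. 184.] 0.75 [0.4672 0.1418 0.028 ]
scene plate_blue_coloured_end [396. 202.] 0.67 [0.5273 0.1616 0.028 ]
```

View pics/m3.png

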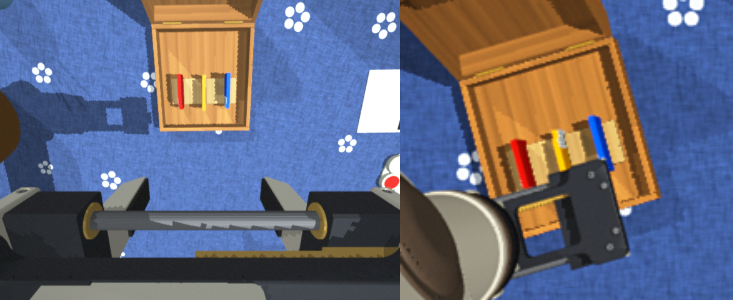

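Red is in the left groove, with ochre in the middle and blue on the right. The lid lies back on its stop (knob at world ≈0.70,0.30). Turning a quarter turn and moving over the red plate with the jaws part open.

Emit:
{"op": "apply_moves", "data": {
  "targets": [44, 0, 0, 10, 0.143, 44, 0, 0, 10, 0.143, 44, 0, 0, 10, 0.143, 44, 0, 0, 10, 0.143, 44, 0, 0, 10, 0.143, 44, 0, 0, 10, 0.143, 44, 0, 0, 10, 0.143, 44, 0, 0, 10, 0.143]
}}

```text
time: 9.75
ee_pos: [0.4158, 0.1642, 0.204]
tool_rot: [0.011, 0.964, -0.266, -0.012]
wrist_force: [0.1, 0.1, -0.1]
gripper_width: 0.0763
```

Emit:
{"op": "apply_moves", "data": {
  "targets": [44, 0, 0, 0, 0.143, 44, 0, 0, 0, 0.143, 44, 0, 0, 0, 0.143, 44, 0, 0, 0, 0]
}}

```text
time: 10.15
ee_pos: [0.4116, 0.1622, 0.1938]
tool_rot: [0.021, 0.944, -0.33, -0.022]
wrist_force: [-0.2, 1.5, 0.4]
gripper_width: 0.0762
```

Run:
```python
from h import *
rep();to([.472,.2292,.15],-1.288)
im=capture("wrist");cv2.imwrite('pics/w4.png',im[:,:,::-1])
for q in ["plate_red_frosted_end","plate_red_coloured_end","lid_knob"]:
    for r in tip_of("wrist",q)[:1]: print(q,np.round(r["point"]),r["score"],onz("wrist",r["point"],.028).round(4))
```

```text
t 10.15 p [0.4116 0.1622 0.1938] axes x,y,z [[0.782, -0.623, -0.027], [-0.621, -0.782, 0.054], [-0.055, -0.026, -0.998]] F [-0.2  1.5  0.4] w 0.0762 q [-0.87  0.19  0.49  2.06 -0.1   0.97 -2.57]
local mm [  6.7 -92.3  38.6] yaw -0.673 turn 0.615
plate_red_frosted_end [251. 230.] 0.59 [0.4425 0.2233 0.028 ]
plate_red_coloured_end [197. 196.] 0.82 [0.4988 0.2398 0.028 ]
```

View pics/w4.png

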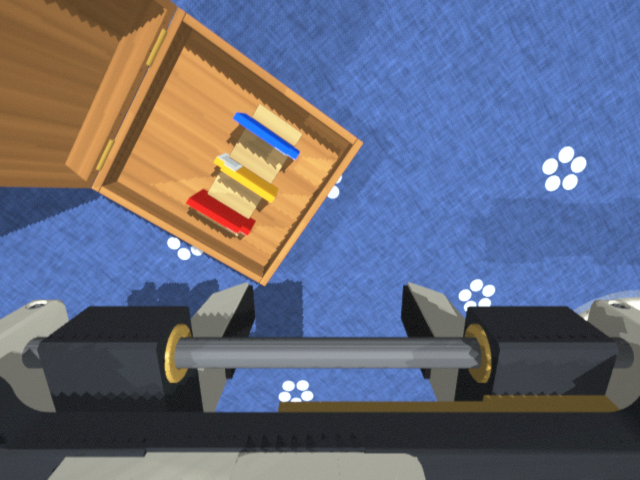

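The wrist view shows the red plate at (190–255, 195–232), with the notch at its front end (250,228). The turn stalled with joint 7 at its limit (-2.57), so I will turn the other way; the grasp is the same.

Emit:
{"op": "apply_moves", "data": {
  "targets": [44, 0, 0, 0, -0.148, 44, 0, 0, 0, -0.148, 44, 0, 0, 0, -0.148, 44, 0, 0, 0, -0.148, 44, 0, 0, 0, -0.148, 44, 0, 0, 0, -0.148, 44, 0, 0, 0, -0.148, 44, 0, 0, 0, -0.148]
}}

```text
time: 11.15
ee_pos: [0.4123, 0.1605, 0.1941]
tool_rot: [0.004, 0.967, 0.254, -0.03]
wrist_force: [-0.1, 0.0, -0.8]
gripper_width: 0.0762
```

Emit:
{"op": "apply_moves", "data": {
  "targets": [44, 0, 0, 0, -0.148, 44, 0, 0, 0, -0.148, 44, 0, 0, 0, -0.148, 44, 0, 0, 0, -0.148, 44, 0, 0, 0, -0.148, 44, 0, 0, 0, -0.148, 44, 0, 0, 0, -0.148, 44, 0, 0, 0, -0.148]
}}

```text
time: 11.95
ee_pos: [0.4123, 0.1605, 0.1942]
tool_rot: [-0.013, 0.66, 0.75, -0.027]
wrist_force: [0.5, 0.1, -0.2]
gripper_width: 0.0765
```

Run:
```python
from h import *
rep();to([.472,.2292,.13],1.853)
```

```text
t 11.95 p [0.4123 0.1605 0.1942] axes x,y,z [[-0.128, 0.992, -0.015], [0.99, 0.127, -0.058], [-0.055, -0.022, -0.998]] F [ 0.5  0.1 -0.2] w 0.0765 q [-0.59  0.18  0.18  2.05 -0.04  0.97 -0.26]
local mm [61.4 71.5 59.3] yaw 1.699 turn -0.154
```

Emit:
{"op": "apply_moves", "data": {
  "targets": [44, 15, 20, 10, -0.077, 44, 15, 20, 10, -0.077, 44, 0, 0, 0, 0]
}}

```text
time: 12.25
ee_pos: [0.4467, 0.1982, 0.1703]
tool_rot: [-0.016, 0.602, 0.798, -0.025]
wrist_force: [-0.7, -0.0, 0.5]
gripper_width: 0.0758
```

Run:
```python
from h import *
rep();to([.471,.2285,.10],1.853)
```

```text
t 12.25 p [0.4467 0.1982 0.1703] axes x,y,z [[-0.275, 0.961, -0.005], [0.96, 0.275, -0.06], [-0.056, -0.021, -0.998]] F [-0.7 -0.   0.5] w 0.0758 q [-0.59  0.29  0.14  1.97 -0.06  0.94 -0.14]
local mm [22.8 35.8 68.2] yaw 1.85 turn -0.003
```

Emit:
{"op": "apply_moves", "data": {
  "targets": [44, 8, 12, 23, 0, 44, 8, 12, 23, 0, 44, 7, 12, 22, 0, 44, 0, 0, 0, 0, 44, 0, 0, 0, 0]
}}

```text
time: 12.75
ee_pos: [0.4695, 0.226, 0.1011]
tool_rot: [-0.016, 0.603, 0.797, -0.027]
wrist_force: [0.2, -0.6, 0.5]
gripper_width: 0.0759
```

Run:
```python
from h import *
rep()
im=capture("wrist");cv2.imwrite('pics/w5.png',im[:,:,::-1])
for q in ["plate_red_frosted_end","plate_red_coloured_end"]:
    for r in tip_of("wrist",q)[:1]: print(q,np.round(r["point"]),r["score"],onz("wrist",r["point"],.028).round(4))
p,R_,s=pose();t=p+R_.apply([0,0,-.019])
for z in(.05,):
  a=p+R_.apply([0,.03,0]);b=p+R_.apply([0,-.03,0]);print(proj("wrist",a),proj("wrist",b),proj("wrist",p))
```

```text
t 12.75 p [0.4695 0.226  0.1011] axes x,y,z [[-0.272, 0.962, -0.007], [0.961, 0.271, -0.062], [-0.057, -0.023, -0.998]] F [ 0.2 -0.6  0.5] w 0.0759 q [-0.6   0.44  0.13  1.94 -0.09  0.83 -0.15]
plate_red_frosted_end [294. 250.] 0.92 [0.4432 0.2203 0.028 ]
plate_red_coloured_end [381. 250.] 0.98 [0.5035 0.2388 0.028 ]
[383.80864716 301.67087632] [267.4640999  301.60288794] [325.65259137 301.63689161]
```

View pics/w5.png

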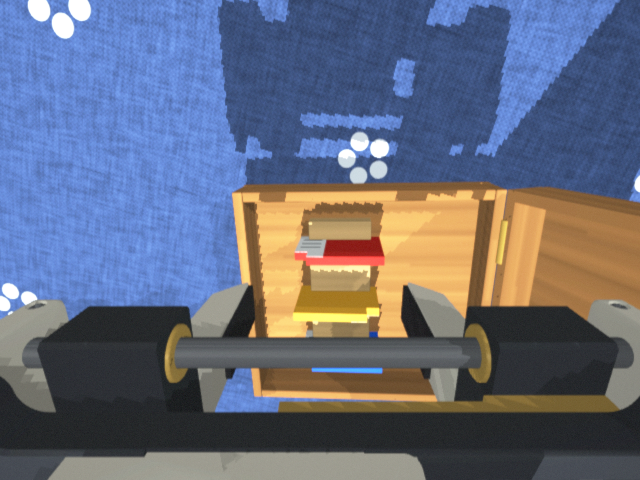

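The red plate lies at (295–383, 238–265). Its label and white end are at the front and on the left (+y) face, as the notch says.

```bash
python3 -c "
from h import *
to([.4722,.2292,.016],1.853)"
```

```text
local mm [ 2.5  7.4 86. ] yaw 1.846 turn -0.007
```

Emit:
{"op": "apply_moves", "data": {
  "targets": [44, 2.5, 7.4, 26, -0.007, 44, 0, 0, 20, 0, 44, 0, 0, 20, 0, 44, 0, 0, 20, 0, 44, 0, 0, 0, 0, 44, 0, 0, 0, 0]
}}

```text
time: 13.5
ee_pos: [0.4717, 0.2297, 0.0156]
tool_rot: [-0.015, 0.6, 0.8, -0.026]
wrist_force: [-0.3, 0.2, 0.3]
gripper_width: 0.076
```

```bash
python3 -c "
from h import *
rep();to([.4722,.2292,.016],1.853)"
```

```text
t 13.5 p [0.4717 0.2297 0.0156] axes x,y,z [[-0.28, 0.96, -0.007], [0.958, 0.279, -0.059], [-0.055, -0.023, -0.998]] F [-0.3  0.2  0.3] w 0.076 q [-0.59  0.59  0.11  1.96 -0.11  0.66 -0.12]
local mm [-0.6  0.3 -0.4] yaw 1.855 turn 0.002
```

Emit:
{"op": "apply_moves", "data": {
  "targets": [255, 0, 0, 0, 0, 255, 0, 0, 0, 0, 255, 0, 0, 0, 0, 255, 0, 0, 0, 0, 255, 0, 0, 0, 0, 255, 0, 0, 0, 0]
}}

```text
time: 14.1
ee_pos: [0.4724, 0.2302, 0.0158]
tool_rot: [-0.015, 0.6, 0.8, -0.025]
wrist_force: [-0.7, -0.8, 6.7]
gripper_width: 0.0596
```

Emit:
{"op": "apply_moves", "data": {
  "targets": [255, 0, 0, -15, 0, 255, 0, 0, -25, 0, 255, 0, 0, -30, 0, 255, 0, 0, -30, 0, 255, 0, 0, 0, 0, 255, 0, 0, 0, 0, 255, 0, 0, 0, 0]
}}

```text
time: 14.8
ee_pos: [0.4762, 0.2317, 0.114]
tool_rot: [-0.015, 0.6, 0.8, -0.027]
wrist_force: [-0.0, 0.3, -0.9]
gripper_width: 0.0598
```

Run:
```python
from h import *
rep()
w=capture("wrist");s=capture("scene")
for c in("wrist","scene"):
  for q in ["plate_red_frosted_end","plate_red_coloured_end","plate_red"]:
    for r in tip_of(c,q)[:1]: print(c,q,np.round(r["point"]),r["score"])
m=np.hstack([cv2.resize(w[150:400,180:480],(360,300)),cv2.resize(s[110:260,310:510],(400,300))])
cv2.imwrite('pics/m6.png',m[:,:,::-1])
```

```text
t 14.8 p [0.4762 0.2317 0.114 ] axes x,y,z [[-0.281, 0.96, -0.007], [0.958, 0.28, -0.061], [-0.057, -0.024, -0.998]] F [-0.   0.3 -0.9] w 0.0598 q [-0.61  0.44  0.14  1.91 -0.08  0.86 -0.14]
wrist plate_red_frosted_end [263. 314.] 0.6
wrist plate_red [329. 295.] 0.82
scene plate_red_frosted_end [406. 141.] 0.78
scene plate_red_coloured_end [431. 153.] 0.85
scene plate_red [420. 154.] 0.72
```

View pics/m6.png

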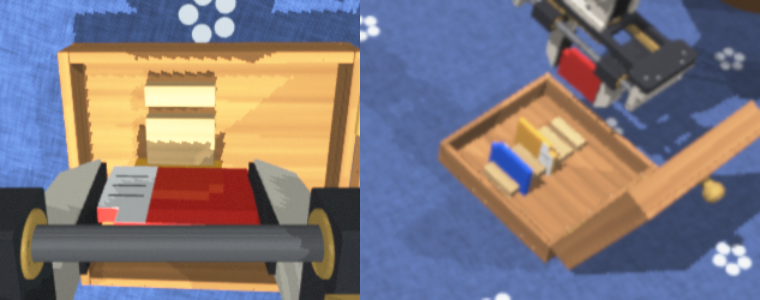

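Red plate lifted, upright between the pads with the label towards +y. Ochre and blue still stand in their grooves and the lid is back. Turning and carrying it to the free patch between case and card, where it can be laid down label up.

Emit:
{"op": "apply_moves", "data": {
  "targets": [255, 0, 0, -5, 0.148, 255, 0, 0, -5, 0.148, 255, 0, 0, -5, 0.148, 255, 0, 0, -5, 0.148, 255, 0, 0, 0, 0.148, 255, 0, 0, 0, 0.148, 255, 0, 0, 0, 0.148, 255, 0, 0, 0, 0.148]
}}

```text
time: 16.0
ee_pos: [0.478, 0.2326, 0.1343]
tool_rot: [0.002, 0.945, 0.326, -0.03]
wrist_force: [0.8, 0.3, 0.2]
gripper_width: 0.0598
```

Emit:
{"op": "apply_moves", "data": {
  "targets": [255, 0, 0, 0, 0.123, 255, 0, 0, 0, 0.123, 255, 0, 0, 0, 0.123, 255, 0, 0, 0, 0]
}}

```text
time: 16.4
ee_pos: [0.478, 0.2326, 0.1342]
tool_rot: [0.008, 0.988, 0.15, -0.029]
wrist_force: [-0.2, 0.4, -1.5]
gripper_width: 0.0598
```

Run:
```python
from h import *
rep();to([.53,0,.10],.3)
```

```text
t 16.4 p [0.478  0.2326 0.1342] axes x,y,z [[0.953, 0.296, -0.06], [0.297, -0.955, 0.006], [-0.056, -0.024, -0.998]] F [-0.2  0.4 -1.5] w 0.0598 q [-0.89  0.45  0.49  1.9  -0.26  0.92 -1.54]
local mm [-17.2 237.3  36.8] yaw 0.301 turn 0.001
```

Emit:
{"op": "apply_moves", "data": {
  "targets": [255, -3, 40, 0, 0, 255, -3, 40, 0, 0, 255, -3, 40, 0, 0, 255, -3, 40, 8, 0, 255, -3, 40, 14, 0, 255, -2, 37, 14, 0, 255, 0, 0, 0, 0, 255, 0, 0, 0, 0]
}}

```text
time: 17.2
ee_pos: [0.5301, -0.0008, 0.1005]
tool_rot: [0.007, 0.988, 0.15, -0.03]
wrist_force: [0.2, 1.1, -0.2]
gripper_width: 0.0601
```

Run:
```python
from h import *
rep();to([.53,0,.0125],.3)
```

```text
t 17.2 p [ 0.5301 -0.0008  0.1005] axes x,y,z [[0.953, 0.296, -0.061], [0.297, -0.955, 0.006], [-0.057, -0.024, -0.998]] F [ 0.2  1.1 -0.2] w 0.0601 q [-0.48  0.5   0.53  1.93 -0.3   0.85 -1.06]
local mm [ 5.6 -1.3 87.8] yaw 0.301 turn 0.001
```

Emit:
{"op": "apply_moves", "data": {
  "targets": [255, 5, 0, 25, 0, 255, 0, 0, 25, 0, 255, 0, 0, 20, 0, 255, 0, 0, 14, 0, 255, 0, 0, 0, 0, 255, 0, 0, 0, 0]
}}

```text
time: 17.8
ee_pos: [0.5308, 0.0006, 0.0171]
tool_rot: [0.007, 0.988, 0.151, -0.029]
wrist_force: [0.6, -0.5, -0.4]
gripper_width: 0.0598
```

Emit:
{"op": "apply_moves", "data": {
  "targets": [255, 0, 0, 2, 0, 255, 0, 0, 2, 0, 255, 0, 0, 1, 0, 255, 0, 0, 0, 0]
}}

```text
time: 18.2
ee_pos: [0.5304, -0.0002, 0.012]
tool_rot: [0.007, 0.988, 0.15, -0.029]
wrist_force: [-0.3, 0.5, -0.4]
gripper_width: 0.0599
```

Run:
```python
from h import *
rep()
w=capture("wrist");s=capture("scene");
m=np.hstack([cv2.resize(w[150:400,180:480],(360,300)),cv2.resize(s[150:300,210:410],(400,300))])
cv2.imwrite('pics/m7.png',m[:,:,::-1])
```

```text
t 18.2 p [ 5.304e-01 -2.000e-04  1.200e-02] axes x,y,z [[0.953, 0.297, -0.06], [0.298, -0.955, 0.006], [-0.055, -0.023, -0.998]] F [-0.3  0.5 -0.4] w 0.0599 q [-0.41  0.65  0.45  1.96 -0.39  0.68 -0.99]
```

View pics/m7.png

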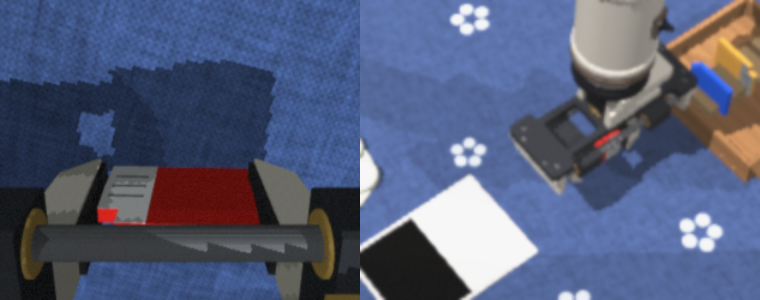

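The plate is still upright and about 2 mm above the cloth, label on the +x face. Lowering until it touches.

Emit:
{"op": "apply_moves", "data": {
  "targets": [255, 0, 0, 1, 0, 255, 0, 0, 1, 0, 255, 0, 0, 0.5, 0, 255, 0, 0, 0, 0]
}}

```text
time: 18.7
ee_pos: [0.5311, -0.0003, 0.0106]
tool_rot: [0.007, 0.988, 0.15, -0.028]
wrist_force: [-2.3, -0.0, 11.1]
gripper_width: 0.06
```

Emit:
{"op": "apply_moves", "data": {
  "targets": [44, 0, 0, 0, 0, 44, 0, 0, 0, 0, 44, 0, 0, 0, 0, 44, 0, 0, 0, 0, 44, 0, 0, -15, 0, 44, 0, 0, -20, 0, 44, 0, 0, -25, 0, 44, 0, 0, -10, 0]
}}

```text
time: 19.5
ee_pos: [0.5358, 0.0013, 0.0819]
tool_rot: [0.007, 0.988, 0.15, -0.027]
wrist_force: [0.0, -1.1, 1.0]
gripper_width: 0.0757
```

Run:
```python
from h import *
rep()
for c in("wrist","scene"):
  capture(c)
  for q in ["plate_red_frosted_end","plate_red_coloured_end","plate_red"]:
    for r in tip_of(c,q)[:1]: print(c,q,np.round(r["point"]),r["score"],onz(c,r["point"],0 if q=="plate_red" else .022).round(3))
  print(find_in(c,"plate_red")[:1])
```

```text
t 19.5 p [0.5358 0.0013 0.0819] axes x,y,z [[0.953, 0.296, -0.056], [0.297, -0.955, 0.007], [-0.052, -0.023, -0.998]] F [ 0.  -1.1  1. ] w 0.0757 q [-0.47  0.54  0.51  1.93 -0.32  0.81 -1.05]
wrist plate_red_frosted_end [281. 263.] 0.71 [0.522 0.03  0.022]
wrist plate_red_coloured_end [372. 262.] 0.7 [ 0.541 -0.029  0.022]
wrist plate_red [327. 251.] 0.93 [0.53 0.   0.  ]
[{'bbox': [279.4, 247.1, 97.0, 34.2], 'score': 0.82}]
scene plate_red_frosted_end [338. 221.] 0.73 [0.525 0.022 0.022]
scene plate_red_coloured_end [318. 234.] 0.52 [ 0.54  -0.031  0.022]
scene plate_red [332. 233.] 0.51 [0.535 0.004 0.   ]
[{'bbox': [318.4, 214.1, 22.3, 27.1], 'score': 0.78}]
```

Emit:
{"op": "apply_moves", "data": {
  "targets": [255, 25, 0, 0, 0, 255, 20, 0, 0, 0, 255, 0, 0, 15, 0, 255, 0, 0, 20, 0, 255, 0, 0, 15, 0, 255, 0, 0, 0, 0, 255, 0, 0, 0, 0, 255, 0, 0, 0, 0]
}}

```text
time: 20.8
ee_pos: [0.5746, 0.0133, 0.0271]
tool_rot: [0.007, 0.988, 0.15, -0.029]
wrist_force: [-0.5, 0.0, 1.0]
gripper_width: 0.0166
```

Run:
```python
from h import *
rep();to([.5315,0,.03])
```

```text
t 20.8 p [0.5746 0.0133 0.0271] axes x,y,z [[0.953, 0.296, -0.059], [0.297, -0.955, 0.006], [-0.055, -0.023, -0.998]] F [-0.5  0.   1. ] w 0.0166 q [-0.43  0.68  0.46  1.84 -0.38  0.77 -1.03]
local mm [-45.2  -0.1  -0.2] yaw 0.301 turn None
```

Emit:
{"op": "apply_moves", "data": {
  "targets": [255, -15, 0, -5, 0, 255, -12, 0, 0, 0, 255, -5, 0, 0, 0, 255, -5, 0, 0, 0, 255, -5, 0, 0, 0, 255, -5, 0, 0, 0, 255, 0, 0, 0, 0, 255, 0, 0, 0, 0]
}}

```text
time: 21.6
ee_pos: [0.5297, -0.0002, 0.0343]
tool_rot: [0.007, 0.988, 0.15, -0.029]
wrist_force: [1.0, 0.1, 0.4]
gripper_width: -0.0
```

Emit:
{"op": "apply_moves", "data": {
  "targets": [44, 0, 0, -25, 0, 44, 0, 0, -25, 0, 44, 0, 0, -25, 0, 44, -10, 0, 0, 0, 44, -10, 0, 0, 0]
}}

```text
time: 22.1
ee_pos: [0.5147, -0.0044, 0.1106]
tool_rot: [0.007, 0.988, 0.151, -0.029]
wrist_force: [-0.1, 0.4, 0.2]
gripper_width: 0.0362
```

Run:
```python
from h import *
rep()
w=capture("wrist");cv2.imwrite('pics/w8.png',w[:,:,::-1])
for q in ["plate_red_frosted_end","plate_red_coloured_end","plate_red"]:
    for r in tip_of("wrist",q)[:1]: print(q,np.round(r["point"]),r["score"],onz("wrist",r["point"],.003).round(4))
print(find_in("wrist","plate_red")[:1])
```

```text
t 22.1 p [ 0.5147 -0.0044  0.1106] axes x,y,z [[0.953, 0.297, -0.059], [0.298, -0.955, 0.006], [-0.054, -0.023, -0.998]] F [-0.1  0.4  0.2] w 0.0362 q [-0.5   0.46  0.55  1.96 -0.28  0.85 -1.06]
plate_red_frosted_end [290. 243.] 0.86 [0.4946 0.0209 0.003 ]
plate_red_coloured_end [367. 246.] 0.85 [ 0.5116 -0.0398  0.003 ]
plate_red [328. 219.] 0.81 [ 0.5245 -0.0021  0.003 ]
[{'bbox': [288.7, 217.6, 79.6, 52.2], 'score': 0.73}]
```

View pics/w8.png

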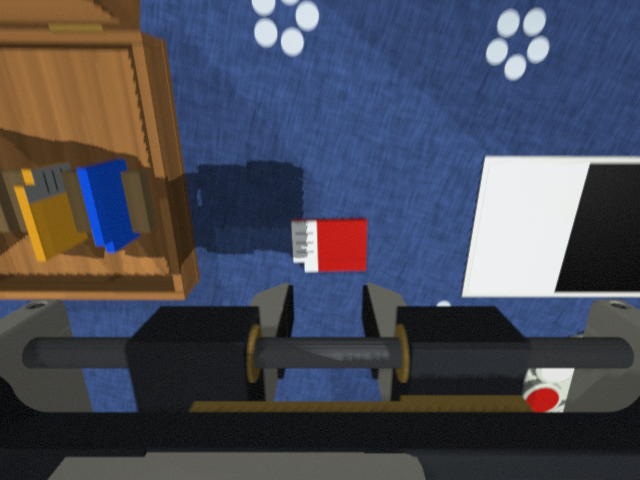

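The plate lies label up at (290–367, 218–271): the white lined end is towards the case (+y) and the notch is towards the robot. Next I pick it up by its ends.

Run:
```python
from h import *
to([.5031,-.0095,.010])
```

```text
local mm [ -5.9   1.  100.2] yaw 0.302 turn None
```

Emit:
{"op": "apply_moves", "data": {
  "targets": [44, -5.9, 1, 0, 0.02, 44, 0, 0, 0, 0, 44, 0, 0, 25, 0, 44, 0, 0, 25, 0, 44, 0, 0, 25, 0, 44, 0, 0, 20, 0, 44, 0, 0, 5, 0, 44, 0, 0, 0, 0]
}}

```text
time: 23.15
ee_pos: [0.5032, -0.0098, 0.0103]
tool_rot: [0.008, 0.99, 0.14, -0.03]
wrist_force: [0.4, -0.2, 0.1]
gripper_width: 0.076
```

Run:
```python
from h import *
rep();to([.5031,-.0095,.0015])
```

```text
t 23.15 p [ 0.5032 -0.0098  0.0103] axes x,y,z [[0.959, 0.277, -0.062], [0.278, -0.961, 0.007], [-0.057, -0.024, -0.998]] F [ 0.4 -0.2  0.1] w 0.076 q [-0.41  0.62  0.46  2.02 -0.4   0.65 -0.99]
local mm [ 0.6 -0.4  8.8] yaw 0.281 turn None
```

Emit:
{"op": "apply_moves", "data": {
  "targets": [44, 0.5, 0, 4, 0, 44, 0, 0, 3, 0, 44, 0, 0, 1.7, 0, 44, 0, 0, 0, 0]
}}

```text
time: 23.55
ee_pos: [0.5039, -0.0095, 0.0024]
tool_rot: [0.008, 0.99, 0.14, -0.029]
wrist_force: [0.6, -0.0, -0.9]
gripper_width: 0.0757
```

Emit:
{"op": "apply_moves", "data": {
  "targets": [255, 0, 0, 0, 0, 255, 0, 0, 0, 0, 255, 0, 0, 0, 0, 255, 0, 0, 0, 0, 255, 0, 0, 0, 0, 255, 0, 0, 0, 0]
}}

```text
time: 24.15
ee_pos: [0.5039, -0.0095, 0.0024]
tool_rot: [0.008, 0.99, 0.14, -0.029]
wrist_force: [0.5, 0.8, 2.4]
gripper_width: 0.0592
```

Emit:
{"op": "apply_moves", "data": {
  "targets": [255, 0, 0, -10, 0, 255, 0, 0, -20, 0, 255, 0, 0, -30, 0, 255, 0, 0, -30, 0, 255, 0, 0, -20, 0, 255, 0, 0, 0, 0]
}}

```text
time: 24.75
ee_pos: [0.5124, -0.007, 0.1152]
tool_rot: [0.008, 0.99, 0.14, -0.026]
wrist_force: [0.1, 0.4, -0.5]
gripper_width: 0.0593
```

Run:
```python
from h import *
rep();to([.5755,-.195,.11],.3)
w=capture("wrist");cv2.imwrite('pics/w9.png',w[:,:,::-1])
for q in ["plate_red_frosted_end","plate_red_coloured_end","plate_red"]:
    for r in tip_of("wrist",q)[:1]: print(q,np.round(r["point"]),r["score"],onz("wrist",r["point"],.11).round(4))
print(find_in("wrist","plate_red")[:1])
```

```text
t 24.75 p [ 0.5124 -0.007   0.1152] axes x,y,z [[0.959, 0.277, -0.054], [0.278, -0.96, 0.008], [-0.05, -0.022, -0.999]] F [ 0.1  0.4 -0.5] w 0.0593 q [-0.5   0.45  0.56  1.97 -0.28  0.85 -1.08]
local mm [  8.7 198.1   6.3] yaw 0.282 turn -0.018
plate_red_frosted_end [267. 302.] 0.64 [0.5006 0.0235 0.11  ]
plate_red_coloured_end [387. 298.] 0.81 [ 0.5198 -0.0356  0.11  ]
plate_red [323. 260.] 0.82 [0.531  0.0021 0.11  ]
[{'bbox': [261.8, 257.7, 128.1, 80.7], 'score': 0.89}]
```

The plate is held by its ends (opening 59.3 mm) and still level. Carrying it over the card.

Emit:
{"op": "apply_moves", "data": {
  "targets": [255, 2, 20, 0, -0.018, 255, 2, 35, 0, 0, 255, 2, 40, 0, 0, 255, 2, 40, 0, 0, 255, 1, 38, 0, 0, 255, 0, 20, 0, 0, 255, 0, 5, 0, 0, 255, 0, 0, 0, 0]
}}

```text
time: 25.8
ee_pos: [0.5757, -0.1939, 0.1115]
tool_rot: [0.007, 0.988, 0.149, -0.03]
wrist_force: [1.1, 0.2, -0.6]
gripper_width: 0.0595
```

Run:
```python
from h import *
rep();to([.5755,-.195,.115],.3)
w=capture("wrist");s=capture("scene");z=pose()[0][2]+.003
for c in("wrist","scene"):
  for q in ["plate_red_frosted_end","plate_red_coloured_end","plate_red"]:
    for r in tip_of(c,q)[:1]: print(c,q,np.round(r["point"]),r["score"],onz(c,r["point"],z).round(4))
m=np.hstack([cv2.resize(w,(400,300)),cv2.resize(s[110:350,170:490],(400,300))])
cv2.imwrite('pics/m10.png',m[:,:,::-1])
```

```text
t 25.8 p [ 0.5757 -0.1939  0.1115] axes x,y,z [[0.954, 0.293, -0.062], [0.294, -0.956, 0.005], [-0.058, -0.023, -0.998]] F [ 1.1  0.2 -0.6] w 0.0595 q [-0.14  0.61  0.55  1.74 -0.33  0.94 -0.74]
local mm [-0.7  1.  -3.5] yaw 0.298 turn -0.002
wrist plate_red_frosted_end [266. 300.] 0.64 [ 0.5702 -0.1608  0.1147]
wrist plate_red_coloured_end [386. 300.] 0.59 [ 0.5886 -0.2187  0.1147]
wrist plate_red [322. 261.] 0.78 [ 0.5993 -0.1814  0.1147]
scene plate_red_frosted_end [254. 245.] 0.89 [ 0.5719 -0.1738  0.1147]
scene plate_red_coloured_end [230. 261.] 0.83 [ 0.5887 -0.2259  0.1147]
scene plate_red [255. 257.] 0.77 [ 0.5967 -0.1805  0.1147]
```

View pics/m10.png

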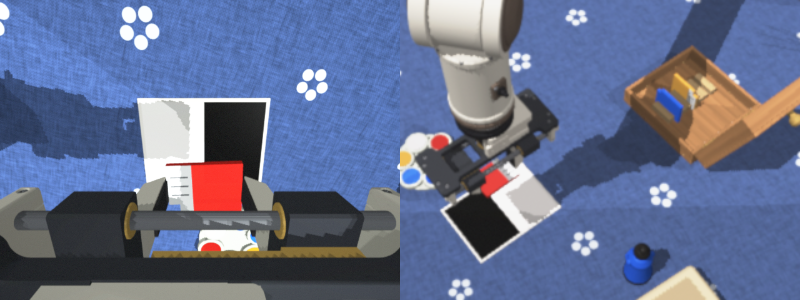

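The plate is over the card: label up, white end over the white half and red end over the black. The lid is open, the other two plates are standing, and the figure and palette have not moved. Letting it settle and handing in.

Emit:
{"op": "apply_moves", "data": {
  "targets": [255, 0, 0, 0, 0, 255, 0, 0, 0, 0, 255, 0, 0, 0, 0, 255, 0, 0, 0, 0]
}}

```text
time: 26.6
ee_pos: [0.5767, -0.1937, 0.1127]
tool_rot: [0.007, 0.988, 0.149, -0.029]
wrist_force: [0.3, -0.1, -0.8]
gripper_width: 0.059
```

Run:
```python
from h import *
rep();capture("top");capture("scene")
for q,z in [("figurine",0),("palette",0)]:
    for c in("top","scene"):
        for r in tip_of(c,q)[:1]: print(c,q,onz(c,r["point"],z).round(3),r["score"])
print(hand_in())
```

```text
t 26.6 p [ 0.5767 -0.1937  0.1127] axes x,y,z [[0.954, 0.295, -0.06], [0.296, -0.955, 0.006], [-0.055, -0.023, -0.998]] F [ 0.3 -0.1 -0.8] w 0.059 q [-0.14  0.61  0.55  1.74 -0.33  0.94 -0.74]
top figurine [ 0.77  -0.028  0.   ] 0.76
scene figurine [ 0.756 -0.02   0.   ] 0.56
top palette [ 0.437 -0.287  0.   ] 0.77
scene palette [ 0.434 -0.286  0.   ] 0.78
the job is handed in; nothing more can be done
None
```

I opened the case by its knob until the lid fell back on to its stop, then lifted the red plate out of the left groove by its ends. Because the tool only points down, I stood the plate on the table and tipped it over label up. I then picked it up by its ends again and carried it over the card. The job is handed in; it gave no verdict.

Last checks, at about 27 s of the 61 s allowed:
- **Plate:** it is held at about 59 mm opening, 0.11 m up, label up. The frosted end is over white and the coloured end over black. Its centre is within about 10 mm of the card's centre.
- **Everything else:** the lid was back, and the ochre and blue plates were still standing in their grooves. The figure and palette were where they started, within measuring error (up to about 8 mm).

One thing went wrong: a first turn ran joint 7 to its limit, which left the tool tilted about 3.5°, and I could not undo it. The plate is therefore that far off level, which is well inside the tolerance. I judged the lid and the plate's level from pictures, not by measuring an angle.

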